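# Tip the round-nosed sanding block out of its row

## Task

Five profile sanding blocks stand packed tightly side by side in a wooden rack. Tip the round-nosed one forward by its top until it leans out of the row on the rack's front ramp, then lift it out and stand it upright in the shallow tray without dropping it. Leave the other four blocks standing in the rack, and do not disturb the bottle, the jar or the weight.

Things in the scene. Friction and masses are not known exactly. Their poses are not given: they have to be found in the camera images.
- rack: Fixed wooden rack, about 125 mm deep, 200 mm wide; origin on the table under its middle, -x its front, y along the row. Five blocks side by side, 36 mm apart with 2 mm gaps, in any order. Standing blocks: undersides 28, tops 138 mm above the table, fronts at about x=-50, backs at x=+50 mm. Low back stop behind them, 46 mm high, x=54 to 62 mm; end cheeks 48 mm high.
- ramp_edge (a point): Middle of the upper edge of the rack's front ramp, x=-20 mm in the rack, 28 mm above the table. Flat floor behind it, a 28 degree down-ramp before it. Blocks overhang it by 30 mm and rock about it, if pulled forward at the top of their back or pressed down at the front of their top; past about 20 degrees one falls forward and rests stably, leaning 28 degrees.
- lip (a point): Middle of the top of the lip at the foot of the ramp, 33 mm along the ramp from its upper edge; it rises 10 mm square to the ramp and stops a leaning block from sliding. A leaning block's top front stands about 48 mm ahead of the neighbours' fronts, so that both its sides can be gripped there.
- round_block_center (a point): The block to take: the only one with a half-round front (17 mm radius over its whole height; sides flat from 17 mm behind the nose). Profile sanding block, 100 mm deep (x), 34 thick (y), 110 high (z), wood with a dark rubber front (-x), on end in the rack, about 0.22 kg.  Point at its centre, 55 mm above its underside; z up its height, -x out of the front.
- flat_block_1_center (a point): Flat-fronted profile sanding block, 100 mm deep (x), 34 thick (y), 110 high (z), wood with a dark rubber front (-x), on end in the rack, about 0.22 kg. To be left standing in the rack. Point at its centre, 55 mm above its underside; z up its height, -x out of the front.
- flat_block_2_center (a point): Flat-fronted profile sanding block, 100 mm deep (x), 34 thick (y), 110 high (z), wood with a dark rubber front (-x), on end in the rack, about 0.22 kg. To be left standing in the rack. Point at its centre, 55 mm above its underside; z up its height, -x out of the front.
- flat_block_3_center (a point): Flat-fronted profile sanding block, 100 mm deep (x), 34 thick (y), 110 high (z), wood with a dark rubber front (-x), on end in the rack, about 0.22 kg. To be left standing in the rack. Point at its centre, 55 mm above its underside; z up its height, -x out of the front.
- wedge_block_center (a point): Wedge-nosed profile sanding block, 100 mm deep (x), 34 thick (y), 110 high (z), wood with a dark rubber front (-x), on end in the rack, about 0.22 kg. To be left standing in the rack. Point at its centre, 55 mm above its underside; z up its height, -x out of the front.
- tray: Fixed shallow wooden tray, 160 mm (x) by 90 mm (y) outside, walls 5 mm thick and 16 mm high, floor 5 mm above the table; inside 150 by 80 mm, so the block stands in it only with its 100 mm depth roughly along the tray's x, either way round. Origin on the table under its middle.
- dropper_bottle: Brown dropper bottle, 32 mm diameter, 102 mm high, bystander; origin at the centre of its underside.
- jar: Green pigment jar with white lid, 48 mm diameter, 59 mm high, bystander; origin at the centre of its underside.
- weight: Stone-coloured press weight with a knob, 50 mm diameter, 55 mm high, bystander; origin at the centre of its underside.
Not all that is in view belongs to the job. Several things have the shape of the tray; the one meant has the colours described above.

How it is judged (in metres and radians):
On the way:
1. the round-nosed block leans forward more than 23 degrees, its foot still in its place in the rack (angle between round_block_center's own z axis and vertical between 0.4 and 0.75 rad and z of round_block_center in the frame of rack below 0.1 m and x of round_block_center in the frame of rack between -0.06 and -0.015 m and y of round_block_center in the frame of rack between -0.09 and 0.09 m), for 0.2 s.
At the end, for the whole second after the job is handed in: The round-nosed block stands upright (within 4.5 degrees) and at rest on the tray's floor, wholly inside its walls; the other four blocks stand in the rack (within 7 degrees of upright, not shifted out of the row) (angle between round_block_center's own z axis and vertical below 0.08 rad and z of round_block_center in the frame of tray between 0.05 and 0.065 m and x of round_block_center in the frame of tray between -0.035 and 0.035 m and y of round_block_center in the frame of tray between -0.035 and 0.035 m and linear speed of round_block below 0.02 m/s and angle between each of flat_block_1_center, flat_block_2_center, flat_block_3_center, wedge_block_center's own z axis and vertical below 0.12 rad and z of each of flat_block_1_center, flat_block_2_center, flat_block_3_center, wedge_block_center in the frame of rack below 0.09 m and x of flat_block_1_center in the frame of rack between -0.025 and 0.025 m and y of flat_block_1_center in the frame of rack between -0.1 and 0.1 m and x of flat_block_2_center in the frame of rack between -0.025 and 0.025 m and y of flat_block_2_center in the frame of rack between -0.1 and 0.1 m and x of flat_block_3_center in the frame of rack between -0.025 and 0.025 m and y of flat_block_3_center in the frame of rack between -0.1 and 0.1 m and x of wedge_block_center in the frame of rack between -0.025 and 0.025 m and y of wedge_block_center in the frame of rack between -0.1 and 0.1 m); the robot touches nothing.
It fails at once if another block is tipped more than 17 degrees (angle between any of flat_block_1_center, flat_block_2_center, flat_block_3_center, wedge_block_center's own z axis and vertical above 0.3 rad).
It fails at once if the bottle, jar or weight is moved more than 25 mm or tipped over (distance of any of dropper_bottle, jar, weight from where it was at the start of the episode above 0.025 m or angle between any of dropper_bottle, jar, weight's own z axis and vertical above 0.4 rad).
It fails at once if the round-nosed block is dropped (falls faster than 0.7 m/s with no finger on it) (linear speed of round_block above 0.7 m/s and contact force between the fingers and round_block below 0.2 N).
It also fails if it takes over 54 s, if anything falls off the work surface, if the arm or the gripper's body presses on something with over 40 N, if the wrist force passes 120 N, or if a joint passes its speed limit or range.

## Robot

A 7-joint arm with a two-finger parallel gripper is mounted at the origin on a cart in front of the work surface, level with it; the furniture and walls round the work are solid. World frame = base frame: x ahead of the robot, y to its left, z up, the work surface at z = 0. Lengths are in m, angles in degrees, forces in N, time in s.
With the tool pointing down it reaches from about 0.35 to 0.775 m from the base axis. Payload 3.1 kg.
Tool frame: the origin (TCP) lies at the very end of the fingers, on their centre line; the grasp point (between the pads) lies 19 mm behind it; z points along the fingers, y is the line along which they close (so a half turn about z gives the same grasp; the last joint's range is limited). The gripper opens to 85 mm and grips with 20 to 120 N. Pads are 22 mm wide; open, the fingers measure 114 mm over their backs; the gripper's body (76 mm by 85 mm) begins 54 mm behind the grasp point. The pads swing forward as they close: fully open they stand 13 mm farther back than shut.
Start: joints at [-68.394, 17.813, 0.802, 86.603, -0.252, 75.585, -1.558], TCP at [0.224, 0.502, 0.208] pointing down, gripper open.
Joint ranges: [-154.91, 154.91], [-16.99, 109.72], [-72.82, 74.43], [7.12, 147.25], [-82.49, 262.49], [11.32, 116.49], [-174.64, 174.64]. Speed limits (degrees/s): [159.86, 159.86, 180, 180, 180, 180, 180].

## Interface

Orientations are given as a 3x3 rotation matrix whose columns are the frame's x, y, z axes.
In Python, from station import env gives the robot as it stands.
- The arm moves only by the shell command python3 -m jog 'ROWS' [FORCE]. ROWS is JSON, one flat list of numbers, 5 for each row, row after row: the closure in counts, from 0 (fully open) to 255 (shut), then the shift along the tool's x, y, z in m, then the turn about the tool's z in degrees. In form: [gripper, x, y, z, twist, gripper, x, y, z, twist, ...]. A call has 1 to 5 rows; each row shifts and turns the commanded pose from where the row before left it, along the tool's axes as they then stand; what a row does not reach is not made up. A row lasts 1/10 s, in which the tool goes at most 50 mm and 8.59 degrees, less where a joint would pass 70% of its speed; a pose out of reach is approached as far as the arm can. A call is refused whole if a number of a shift passes 0.05 or a number of a turn 8.59, either way. A call with a gripper value outside its range is refused whole. The fingers move at their own pace and stop on an object; FORCE is the grip in N (left out, the last holds). Time passes only in rows, so rows that do not move let the fingers close. It gives the time, the measured TCP pose, the force, the opening and the grip force at its end, in the units of the state.
- env.sense(): the state, without advancing time (a new reading comes with each control period).
- env.read_camera(name): name is "scene" or "top"; returns the picture (384x512x3 uint8, blue, green, red); there is no depth.
- env.calibration(name): a dict with "K" (3x3 intrinsics, pixels), "R" (3x3) and "t" (3): a world point X has camera coordinates R X + t. Camera axes: x right, y down, z forward; pixel columns grow to the right and rows downward; lengths in m; the calibration is good to about 2 mm. A picture is of the moment at which its call begins. calibration takes no time and is no camera call.
- env.hand_in(): hands the job in; it is judged then, once.
Trained networks look in the newest picture that a camera, given by its name, has taken for a name from the list of things; names that differ only in an ending like _2 or _b are one class to them, and where a whole thing is asked for, a point or a joint stands for the part that bears it (a point fixed in the world has none). Each returns a list of dicts, best first, with "confidence" (0 to 1); they miss things now and then, are a little off and sometimes report something else, mostly with a low value. They report only what shows in the picture. A call takes as long as a camera call. They do not tell look-alikes from the thing itself.
- env.look_for(query, camera): "box" ([left, top, width, height] in pixels, round what is visible of it).
- env.cut_out(query, camera): "region" (384x512 bool, what is visible of it) and "box" ([left, top, width, height] in pixels, round what is visible of it).
The state is a dict: "clock": time; "joints": joint angles; "joint_vel": joint speeds; "effort": joint torques, N m; "tool_pos": TCP position; "ee_rot": TCP orientation; "force": force on the tool from outside, world axes, zero at the start; "ft_torque": the same for the moment, N m; "opening": opening from 0.0 (shut) to 1.0 (fully open); "finger_force": force on a finger pad.
Only numpy, scipy, OpenCV 4.12 (cv2) and the standard library are available. Lean on these libraries where they do the work, as an engineer would, in place of code of your own. Each camera call takes 0.05 s, during which the arm holds its last target. There are 200 camera calls.

## Working session

There is one attempt and no reset: what is moved stays moved. The work goes in short steps, Python scripts to look and compute and a shell command to move; the robot and the scene stay as the last step left them, time stands still between calls to the robot, and variables do not carry over. Pictures are saved under pics/ and viewed, at most 10 in all, crops included, and the job is handed in when it is done.

```bash
ls; mkdir -p pics; python3 - <<'E'
from station import env
import cv2,numpy as np
a=env.read_camera("scene");b=env.read_camera("top")
cv2.imwrite("pics/s0.png",a);cv2.imwrite("pics/t0.png",b)
for c in("scene","top"):
  k=env.calibration(c);print(c,np.round(k["K"],1).tolist(),np.round(k["R"],4).tolist(),np.round(k["t"],4).tolist())
  for q in["rack","round_block_center","flat_block_1_center","wedge_block_center","tray","dropper_bottle","jar","weight"]:
    print(q,[(np.round(d["box"]).astype(int).tolist(),round(d["confidence"],2)) for d in env.look_for(q,c)[:6]])
s=env.sense();print(s["clock"],s["tool_pos"],np.round(s["ee_rot"],3).tolist(),s["opening"])
E
```

```text
pics
scene [[372.5, 0.0, 252.2], [0.0, 372.5, 190.2], [0.0, 0.0, 1.0]] [[0.712, -0.7021, -0.0112], [-0.3623, -0.3536, -0.8624], [0.6015, 0.6181, -0.5061]] [-0.3758, 0.2522, 0.6898]
rack [([296, 244, 107, 75], 0.75)]
round_block_center [([338, 222, 52, 69], 0.87), ([292, 245, 114, 73], 0.38)]
flat_block_1_center [([300, 197, 46, 63], 0.97)]
wedge_block_center [([355, 229, 52, 70], 0.84), ([294, 243, 109, 78], 0.18)]
tray [([173, 184, 63, 34], 0.95), ([222, 209, 74, 44], 0.75), ([290, 244, 114, 77], 0.46)]
dropper_bottle [([249, 164, 7, 32], 0.67)]
jar [([289, 248, 114, 70], 0.57), ([215, 157, 17, 23], 0.52)]
weight []
top [[391.4, 0.0, 255.3], [0.0, 391.4, 196.3], [0.0, 0.0, 1.0]] [[-0.0105, -0.9999, -0.0079], [-0.9838, 0.0118, -0.1791], [0.1791, 0.0059, -0.9838]] [0.0319, 0.5274, 1.2711]
rack [([324, 184, 62, 48], 0.69)]
round_block_center []
flat_block_1_center [([330, 180, 16, 39], 0.83)]
wedge_block_center [([373, 188, 21, 38], 0.58)]
tray [([212, 190, 25, 50], 0.81)]
dropper_bottle []
jar [([340, 186, 16, 36], 0.65), ([322, 187, 60, 42], 0.3)]
weight [([152, 216, 18, 17], 0.52)]
0.9 [0.22364308 0.50248864 0.20752288] [[-0.914, 0.407, 0.0], [0.407, 0.914, 0.0], [-0.0, 0.0, -1.0]] 1.001628204068219
```

View pics/s0.png

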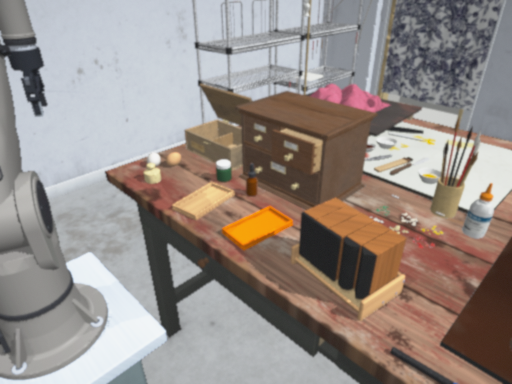

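View pics/t0.png

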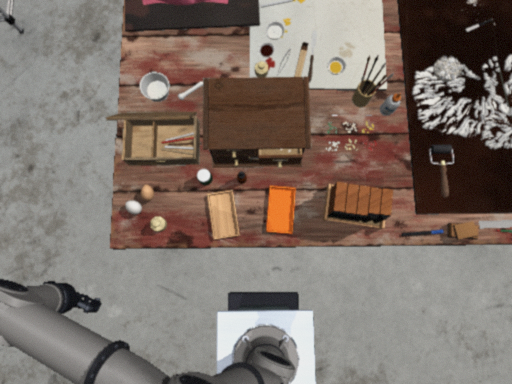

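The scene image shows the wooden tray at (205,200), an orange decoy tray at (258,228), and the rack at (350,255) with five blocks. The top image shows the wooden tray at (223,214), the orange one at (281,210), the rack at (358,204), the jar at (204,176), the bottle at (241,177) and the weight at (158,224). Next I'll crop the rack close up.

```bash
python3 - <<'E'
import cv2,numpy as np
a=cv2.imread("pics/s0.png");b=cv2.imread("pics/t0.png")
A=cv2.resize(a[190:320,285:415],(600,600),interpolation=cv2.INTER_CUBIC)
cv2.imwrite("pics/c1.png",A)
T=cv2.resize(b[170:245,200:400],(800,300),interpolation=cv2.INTER_CUBIC)
S=cv2.resize(a[175:225,165:298],(798,300),interpolation=cv2.INTER_CUBIC)
S=cv2.copyMakeBorder(S,0,0,0,2,0)
cv2.imwrite("pics/c2.png",cv2.vconcat([T,S]))
E
```

```text
(no output)
```

View pics/c1.png

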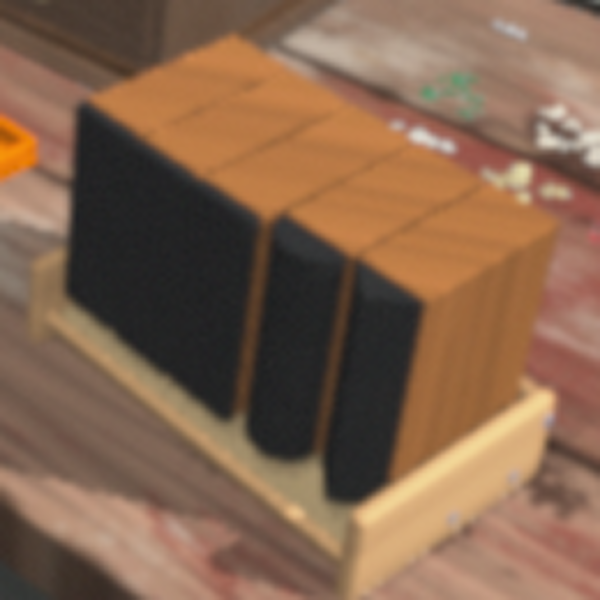

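View pics/c2.png

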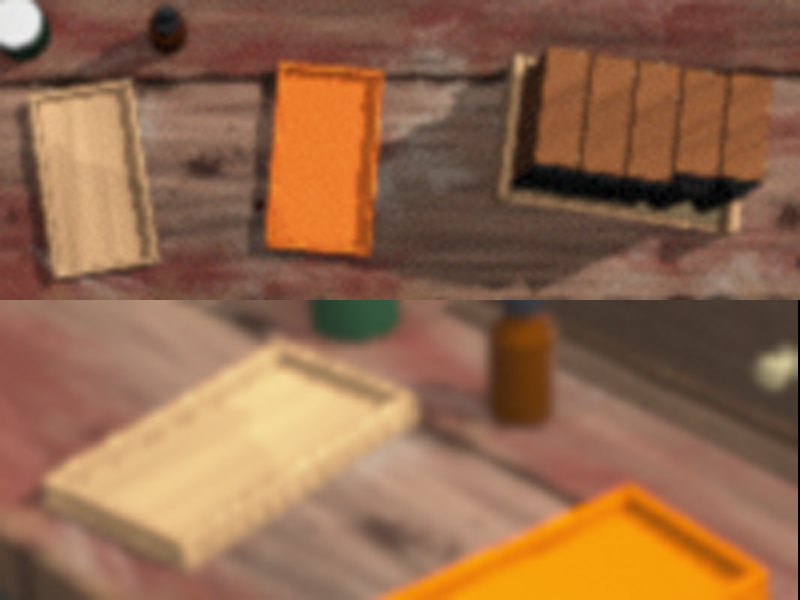

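The round block is the 4th from the left, with its nose at scene (349,265). It could be confused with the flats at about (305–335,235) or the wedge at (367,272). The crop shows a rounded foot on the 4th and a ridge on the 5th, so I'm taking the 4th, at rack y=-36 mm. The tray is the wooden one at scene (205,200), not the orange one.

```bash
cat > h.py <<'E'
from station import env
import numpy as np
from scipy.optimize import least_squares
C={c:env.calibration(c) for c in("scene","top")}
def proj(c,X):
    k=C[c];p=(np.asarray(X)@np.array(k["R"]).T+k["t"])@np.array(k["K"]).T
    return p[:,:2]/p[:,2:]
def place(q,L):  # q=x,y,yaw
    c,s=np.cos(q[2]),np.sin(q[2]);L=np.asarray(L,float)
    return np.c_[q[0]+c*L[:,0]-s*L[:,1],q[1]+s*L[:,0]+c*L[:,1],L[:,2]]
def fit(obs,q0):  # obs: {cam:(local pts,pixels)}
    f=lambda q:np.concatenate([(proj(c,place(q,L))-P).ravel() for c,(L,P) in obs.items()])
    r=least_squares(f,q0,loss="soft_l1");return r.x,f(r.x).reshape(-1,2)
E
python3 - <<'E'
from h import *
h=.138
S=lambda P:np.array(P)/(600/130)+[285,190]
T=lambda P:np.array(P)/4+[200,170]
S2=lambda P:(np.array(P)-[0,300])/6+[165,175]
q,r=fit({"scene":([[.05,.089,h],[-.05,.089,h],[-.05,-.017,h],[.05,-.089,h]],S([[235,37],[82,105],[262,218],[557,225]])),
"top":([[.05,.089,h],[.05,-.089,h],[-.05,.089,h],[-.05,-.017,h]],T([[546,46],[772,76],[538,165],[676,180]]))},[.5,-.25,0])
print("rack",q[:2],np.degrees(q[2]));print(r.round(1).tolist())
z=.016
q2,r=fit({"scene":([[.08,.045,z],[.08,-.045,z],[-.08,-.045,z],[-.08,.045,z]],S2([[275,340],[418,402],[190,555],[45,487]])),
"top":([[.08,.045,z],[.08,-.045,z],[-.08,-.045,z],[-.08,.045,z]],T([[30,93],[131,82],[159,262],[54,277]]))},[.5,.1,0])
print("tray",q2[:2],np.degrees(q2[2]));print(r.round(1).tolist())
np.save("poses.npy",[q,q2])
print("block top",place(q,[[.05,-.036,.138],[-.05,-.036,.138],[-.066,-.036,.1]]).round(4).tolist())
for n,u,v in[("bottle",241,177),("jar",204,176),("weight",158,224)]:
    r=np.linalg.solve(np.array(C["top"]["K"]),[u,v,1]);R=np.array(C["top"]["R"]);o=-R.T@C["top"]["t"];d=R.T@r;zz=.06;print(n,(o+d*(zz-o[2])/d[2]).round(3))
print(np.degrees(np.arctan2(.407,-.914)))
E
```

```text
rack [ 0.49380813 -0.31409652] -8.43716689316045
[[0.2, -1.3], [-0.6, -0.6], [-0.3, 0.5], [2.7, -1.9], [0.8, -0.3], [0.9, -0.3], [-0.4, 1.2], [-0.8, 2.0]]
tray [0.47123024 0.13453037] 8.880113714765558
[[0.5, -0.1], [-0.1, -1.7], [-0.7, -1.8], [-0.5, -1.3], [0.1, 0.8], [0.5, -0.7], [0.8, -0.1], [0.8, 0.6]]
block top [[0.538, -0.357, 0.138], [0.4391, -0.3424, 0.138], [0.4232, -0.34, 0.1]]
bottle [0.592 0.074 0.06 ]
jar [0.597 0.198 0.06 ]
weight [0.436 0.348 0.06 ]
155.9968097478566
```

```bash
python3 - <<'E'
from h import *
import cv2
h=.138
S=lambda P:np.array(P)/(600/130)+[285,190]
T=lambda P:np.array(P)/4+[200,170]
q,r=fit({"scene":([[.05,.089,h],[-.05,.089,h],[-.05,-.017,h],[.05,-.089,h]],S([[235,37],[82,105],[262,218],[557,225]])),
"top":([[.05,.089,h],[.05,-.089,h]],T([[546,46],[772,76]]))},[.5,-.25,0])
print("rack",q[:2],np.degrees(q[2]));print(r.round(1).tolist())
q2=np.load("poses.npy")[1];np.save("poses.npy",[q,q2])
out=[]
for c,o,sc in(("scene",(285,190),4.5),("top",(310,165),6.5)):
    a=cv2.imread("pics/%s0.png"%c[0]);n=int(600/4.5) if c=="scene" else 92
    A=cv2.resize(a[o[1]:o[1]+n,o[0]:o[0]+n],None,fx=sc,fy=sc,interpolation=cv2.INTER_CUBIC)
    for i in range(5):
        y=-.072+.036*i
        for z in(.028,.138):
            P=proj(c,place(q,[[.05,y+.017,z],[.05,y-.017,z],[-.05,y-.017,z],[-.05,y+.017,z]]))
            P=((P-o+.5)*sc).astype(int);cv2.polylines(A,[P],True,(0,255,255) if z>.1 else (255,255,0),1)
    out.append(A[:598,:598])
cv2.imwrite("pics/ov.png",np.hstack([cv2.resize(x,(400,400)) for x in out]))
E
```

```text
rack [ 0.49272853 -0.31380771] -8.559271984432055
[[-0.1, -1.2], [-1.1, -0.5], [-0.8, 0.7], [2.3, -1.6], [0.8, 0.0], [0.8, 0.1]]
```

View pics/ov.png

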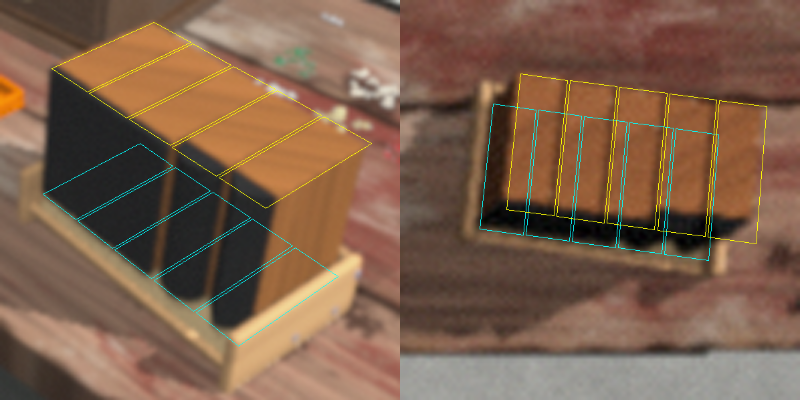

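The overlay shows the row fit agreeing within about 3 px, with the separators matching. Next I close the fingers, twist, and travel to behind the round block.

```bash
python3 -m jog '[255,0,0,0,8.5,255,0,0,0,8.5,255,0,0,0,8.5,255,0,0,0,8.5,255,0,0,0,8.5]' && python3 -m jog '[255,0,0,0,8.5,255,0,0,0,8.5,255,0,0,0,8.5,255,0,0,0,6.6,255,0,0,0,0]' && python3 -m jog '[255,-0.04,0.0236,0,0,255,-0.04,0.0236,0,0,255,-0.04,0.0236,0,0,255,-0.04,0.0236,0,0,255,-0.04,0.0236,0,0]' && python3 -m jog '[255,-0.04,0.0236,0,0,255,-0.04,0.0236,0,0,255,-0.04,0.0236,0,0,255,-0.04,0.0236,0,0,255,-0.04,0.0236,0,0]'
```

```text
clock: 1.4
tool_pos: [0.2236, 0.5025, 0.2075]
ee_rot: [[-0.393, 0.919, 0.0], [0.919, 0.393, 0.0], [0.0, 0.0, -1.0]]
force: [0.8, -0.1, -0.2]
opening: 0.143
finger_force: 0.0
clock: 1.9
tool_pos: [0.2236, 0.5025, 0.2075]
ee_rot: [[0.149, 0.989, 0.0], [0.989, -0.149, -0.0], [-0.0, 0.0, -1.0]]
force: [-0.1, 0.6, 0.2]
opening: -0.001
finger_force: 0.0
clock: 2.4
tool_pos: [0.311, 0.2854, 0.2077]
ee_rot: [[0.146, 0.989, 0.001], [0.989, -0.146, 0.001], [0.001, 0.0, -1.0]]
force: [0.8, -0.3, -0.3]
opening: 0.0
finger_force: 0.0
clock: 2.9
tool_pos: [0.3978, 0.07, 0.2079]
ee_rot: [[0.146, 0.989, 0.001], [0.989, -0.146, 0.001], [0.001, 0.001, -1.0]]
force: [1.1, 0.2, 0.2]
opening: -0.002
finger_force: 0.0
```

```bash
cat > rk.py <<'E'
from h import *
q,q2=np.load("poses.npy")
s=env.sense()
for n,p in(("rack",q),("tray",q2)):
    c,si=np.cos(p[2]),np.sin(p[2]);d=np.array(s["tool_pos"])[:2]-p[:2]
    print(n,"x",round(c*d[0]+si*d[1],4),"y",round(-si*d[0]+c*d[1],4),"yaw tool y",round(np.degrees(np.arctan2(s["ee_rot"][1][1],s["ee_rot"][0][1])-p[2]),1))
print("z",s["tool_pos"][2],"F",np.round(s["force"],1),"open",round(s["opening"],3),"clock",s["clock"],np.round(s["joints"],0))
E
python3 -m jog '[255,-0.04,0.0236,0,0,255,-0.04,0.0236,0,0,255,-0.04,0.0236,0,0,255,-0.04,0.0236,0,0,255,-0.04,0.0236,0,0]' && python3 -m jog '[255,-0.04,0.0236,0,0,255,-0.04,0.0236,0,0,255,-0.04,0.0236,0,0,255,-0.04,0.0236,0,0,255,0,0,0,0]' && python3 rk.py
```

```text
clock: 3.4
tool_pos: [0.4848, -0.145, 0.2078]
ee_rot: [[0.145, 0.989, 0.001], [0.989, -0.145, 0.001], [0.001, 0.001, -1.0]]
force: [0.2, 0.8, 0.0]
opening: -0.002
finger_force: 0.0
clock: 3.9
tool_pos: [0.5513, -0.3245, 0.2054]
ee_rot: [[0.156, 0.988, -0.004], [0.988, -0.156, -0.007], [-0.007, -0.003, -1.0]]
force: [-1.2, -0.3, 0.4]
opening: -0.002
finger_force: 0.0
rack x 0.0595 y -0.0019 yaw tool y -0.4
tray x 0.0082 y -0.4659 yaw tool y -17.9
z 0.20536594598537425 F [-1.2 -0.3  0.4] open -0.002 clock 3.9 [  1.  34.  48.  72. -24.  84.  37.]
```

```bash
python3 -m jog '[255,-0.017,0.013,0,0,255,-0.017,0.0125,0,0,255,0,0,0,0,255,0,0,0,0]' && python3 rk.py && python3 -c "
from station import env;import cv2,numpy as np
a=env.read_camera('scene')[170:320,285:435];b=env.read_camera('top')[150:250,300:400]
cv2.imwrite('pics/p1.png',np.hstack([cv2.resize(x,(400,400),interpolation=cv2.INTER_CUBIC) for x in(a,b)]))"
```

```text
clock: 4.3
tool_pos: [0.5734, -0.3527, 0.2072]
ee_rot: [[0.148, 0.989, -0.001], [0.989, -0.148, 0.001], [0.001, -0.001, -1.0]]
force: [0.1, -0.2, -0.0]
opening: -0.002
finger_force: 0.0
rack x 0.0855 y -0.0265 yaw tool y 0.0
tray x 0.0257 y -0.4972 yaw tool y -17.4
z 0.20723216658022114 F [ 0.1 -0.2 -0. ] open -0.002 clock 4.3 [  6.  38.  46.  65. -27.  87.  39.]
```

View pics/p1.png

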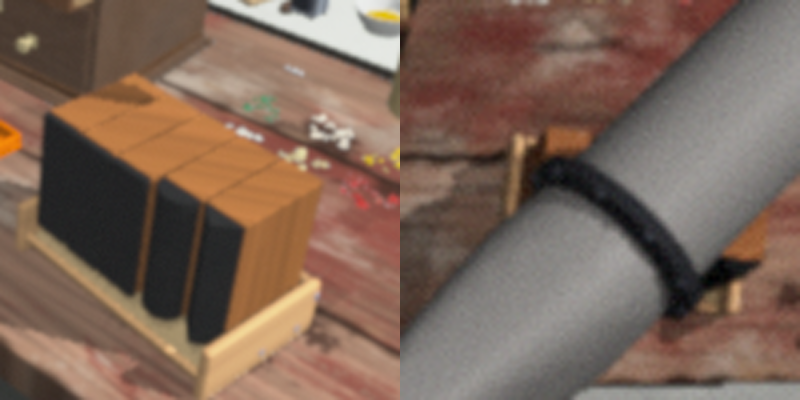

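The crop shows all five blocks still standing, the round one 4th with its nose at crop (175,250), and the tool is above the frame. Next I correct y and lower behind the block.

```bash
python3 -m jog '[255,-0.005,0,0,0,255,-0.0045,0,0,0,255,0,0,0.03,0,255,0,0,0.03,0,255,0,0,0,0]' && python3 rk.py
```

```text
clock: 4.9
tool_pos: [0.5698, -0.3602, 0.1428]
ee_rot: [[0.15, 0.989, -0.007], [0.989, -0.15, 0.006], [0.005, -0.008, -1.0]]
force: [-0.0, 1.3, -1.0]
opening: -0.001
finger_force: 0.0
rack x 0.0832 y -0.0344 yaw tool y -0.1
tray x 0.021 y -0.504 yaw tool y -17.5
z 0.14284228285852915 F [-0.   1.3 -1. ] open -0.001 clock 4.9 [  6.  41.  45.  71. -28.  80.  41.]
```

```bash
python3 -m jog '[255,-0.0015,0,0.01,0,255,0,0,0.01,0,255,0,-0.008,0,0,255,0,-0.008,0,0,255,0,0,0,0]' && python3 rk.py && python3 -m jog '[255,0,-0.007,0,0,255,0,-0.007,0,0,255,0,0,0,0]' && python3 rk.py
```

```text
clock: 5.4
tool_pos: [0.5546, -0.3628, 0.1287]
ee_rot: [[0.151, 0.988, 0.0], [0.988, -0.151, -0.001], [-0.001, 0.0, -1.0]]
force: [0.3, -0.2, -0.4]
opening: 0.002
finger_force: 0.0
rack x 0.0685 y -0.0392 yaw tool y -0.1
tray x 0.0056 y -0.5042 yaw tool y -17.6
z 0.12871865105524388 F [ 0.3 -0.2 -0.4] open 0.002 clock 5.4 [  6.  40.  46.  75. -28.  77.  42.]
clock: 5.7
tool_pos: [0.5411, -0.3601, 0.128]
ee_rot: [[0.151, 0.989, -0.0], [0.989, -0.151, -0.0], [-0.0, -0.0, -1.0]]
force: [-0.4, -1.3, -0.1]
opening: -0.001
finger_force: 0.0
rack x 0.0547 y -0.0386 yaw tool y -0.1
tray x -0.0074 y -0.4995 yaw tool y -17.5
z 0.12795784194742293 F [-0.4 -1.3 -0.1] open -0.001 clock 5.7 [  5.  38.  46.  77. -27.  75.  43.]
```

```bash
python3 -m jog '[255,0.0025,0,0.004,0,255,0,-0.006,0,0,255,0,-0.006,0,0,255,0,-0.006,0,0,255,0,0,0,0]' && python3 rk.py && python3 -c "
from station import env;import cv2,numpy as np
a=env.read_camera('scene')[170:320,285:435]
cv2.imwrite('pics/p2.png',cv2.resize(a,(450,450),interpolation=cv2.INTER_CUBIC))"
```

```text
clock: 6.2
tool_pos: [0.5235, -0.355, 0.1237]
ee_rot: [[0.151, 0.989, -0.001], [0.989, -0.151, 0.0], [-0.0, -0.001, -1.0]]
force: [-0.3, -0.5, -0.6]
opening: 0.0
finger_force: 0.0
rack x 0.0366 y -0.0362 yaw tool y -0.1
tray x -0.0239 y -0.4918 yaw tool y -17.6
z 0.12371339613321941 F [-0.3 -0.5 -0.6] open 0.0 clock 6.2 [  4.  37.  46.  81. -27.  74.  44.]
```

View pics/p2.png

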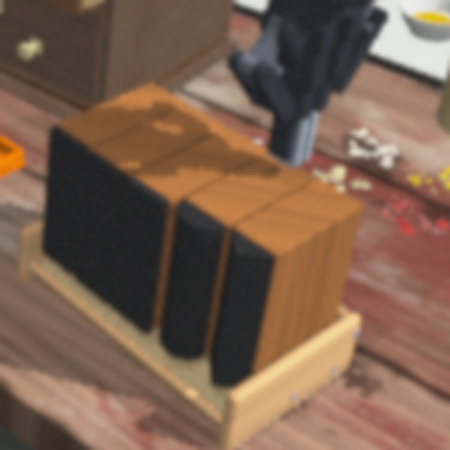

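```bash
python3 - <<'E'
from rk import *
t=np.array(s["tool_pos"])
for X in(t,t+[0,0,.03],place(q,[[.05,-.036,.138]])[0],place(q,[[.05,-.018,.138]])[0]):
    print(np.round((proj("scene",[X])[0]-[285,170])*3,0), np.round(proj("top",[X])[0],1))
E
```

```text
rack x 0.0373 y -0.036 yaw tool y -0.1
tray x -0.0231 y -0.4918 yaw tool y -17.5
z 0.12375533441715587 F [ 0.  -0.4 -0.5] open 0.001 clock 6.25 [  4.  37.  46.  81. -27.  74.  44.]
[281. 186.] [375.3 191.6]
[288. 148.] [378.1 189.8]
[297. 161.] [376.9 186.8]
[274. 148.] [371.2 186.1]
```

The picture shows the finger just behind the round block's back edge, at crop (292,160), and nothing has tilted yet. I'll keep pulling in small steps and track the block tops numerically.

```bash
cat > tr.py <<'E'
from station import env
import cv2,numpy as np
a=cv2.imread("pics/s0.png");b=env.read_camera("scene")
P=np.float32([[347,240],[320,225],[365,252],[345,275]]).reshape(-1,1,2)  # round nose top, flat, wedge, round foot
n,st,e=cv2.calcOpticalFlowPyrLK(a,b,P,None,winSize=(15,15),maxLevel=2)
print("flow round/flat/wedge/foot",(n-P).reshape(-1,2).round(1).tolist(),"absdiff",[round(float(cv2.absdiff(a,b)[y-8:y+8,x-6:x+6].mean()),1) for x,y in P.reshape(-1,2).astype(int)])
E
python3 tr.py; python3 -m jog '[255,0,-0.006,0,0,255,0,-0.006,0,0,255,0,0,0,0]' >/dev/null && python3 rk.py && python3 tr.py
```

```text
flow round/flat/wedge/foot [[0.0, 0.0], [20.0, 12.600000381469727], [-0.0, 0.0], [-0.0, 0.10000000149011612]] absdiff [0.9, 15.9, 0.9, 1.2]
rack x 0.0247 y -0.036 yaw tool y -0.1
tray x -0.0352 y -0.4881 yaw tool y -17.6
z 0.12360857838131825 F [-0.8 -0.2  0.3] open -0.0 clock 6.6 [  4.  35.  47.  83. -26.  73.  44.]
flow round/flat/wedge/foot [[0.0, 0.0], [29.700000762939453, 16.0], [-0.0, 0.0], [-0.0, 0.10000000149011612]] absdiff [0.9, 16.4, 0.9, 1.1]
```

```bash
python3 -c "
from station import env;import cv2,numpy as np
a=env.read_camera('scene')[180:300,310:430]
cv2.imwrite('pics/p3.png',cv2.resize(a,(600,600),interpolation=cv2.INTER_CUBIC))"
```

```text
(no output)
```

View pics/p3.png

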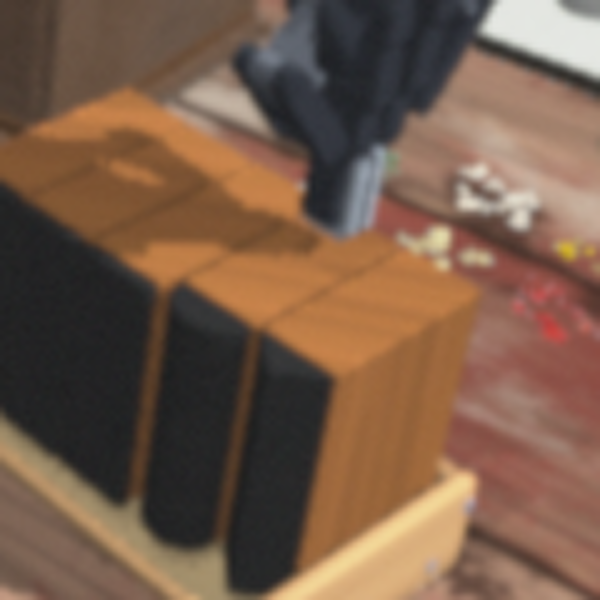

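```bash
python3 - <<'E'
from rk import *
t=np.array(s["tool_pos"])
for dz in(0,.005,.01,.015,.03): print(dz,np.round(proj("scene",[t+[0,0,dz]])[0],1))
f=lambda X:np.round((proj("scene",place(q,[X]))[0]-[310,180])*5)
for X in([.05,.089,.138],[.05,-.089,.138],[-.05,-.017,.138],[-.05,-.019,.028],[.05,-.018,.138],[.05,-.054,.138],[-.05,-.089,.138]):print(X,f(X))
k=C["scene"];print(-np.array(k["R"]).T@k["t"])
E
```

```text
rack x 0.0257 y -0.0356 yaw tool y -0.1
tray x -0.0341 y -0.488 yaw tool y -17.5
z 0.12360310055677767 F [-0.4  0.2 -0.1] open -0.0 clock 6.7 [  4.  35.  47.  83. -26.  73.  44.]
0 [374.5 234.1]
0.005 [374.9 232. ]
0.01 [375.3 229.9]
0.015 [375.8 227.8]
0.03 [377.  221.3]
[0.05, 0.089, 0.138] [129.  84.]
[0.05, -0.089, 0.138] [490. 286.]
[-0.05, -0.017, 0.138] [155. 290.]
[-0.05, -0.019, 0.028] [128. 513.]
[0.05, -0.018, 0.138] [331. 197.]
[0.05, -0.054, 0.138] [409. 240.]
[-0.05, -0.089, 0.138] [314. 394.]
[-0.0559568  -0.60100464  0.56240868]
```

The picture shows the fingertip over the round block's top, ending at crop (340,238), not behind it. So the tip sits about 15 mm higher than I assumed. I'll raise, back off, go deeper and pull again.

```bash
python3 -m jog '[255,0,0,-0.012,0,255,0,0.03,0,0,255,0,0.03,0,0,255,0,0,0.02,0,255,0,0,0.012,0]' >/dev/null && python3 -m jog '[255,0,0,0,0]' >/dev/null && python3 rk.py; python3 -m jog '[255,0,-0.01,0,0,255,0,-0.01,0,0,255,0,0,0,0]' >/dev/null && python3 rk.py && python3 tr.py
```

```text
rack x 0.0842 y -0.0349 yaw tool y -0.1
tray x 0.0219 y -0.5048 yaw tool y -17.5
z 0.10137771528842143 F [-1.   0.  -0.1] open -0.004 clock 7.3 [  6.  43.  45.  74. -29.  75.  42.]
rack x 0.0642 y -0.0369 yaw tool y -0.2
tray x 0.0022 y -0.5007 yaw tool y -17.6
z 0.10479637186843427 F [ 0.2 -0.8  0.2] open -0.001 clock 7.6 [  5.  40.  45.  78. -29.  74.  43.]
flow round/flat/wedge/foot [[-0.0, -0.0], [20.0, 12.600000381469727], [0.0, 0.0], [-0.0, 0.0]] absdiff [0.9, 14.7, 0.9, 1.1]
```

```bash
python3 -m jog '[255,0,-0.006,0,0,255,0,-0.006,0,0,255,0,0,0,0]' >/dev/null && python3 rk.py|sed '2d' && python3 tr.py;  python3 -m jog '[255,0,-0.006,0,0,255,0,-0.006,0,0,255,0,0,0,0]' >/dev/null && python3 rk.py|sed '2d' && python3 tr.py
```

```text
rack x 0.053 y -0.0359 yaw tool y -0.1
z 0.10385017966996368 F [ 0.5 -0.5 -0.4] open -0.004 clock 7.95 [  5.  39.  46.  80. -28.  73.  44.]
flow round/flat/wedge/foot [[-12.699999809265137, -5.599999904632568], [27.700000762939453, 18.600000381469727], [-1.0, -0.10000000149011612], [-0.699999988079071, -2.5999999046325684]] absdiff [19.4, 16.5, 3.5, 2.2]
rack x 0.0403 y -0.0359 yaw tool y -0.1
z 0.10335772065194639 F [-0.9  0.5  0.3] open -0.003 clock 8.3 [  4.  38.  46.  82. -28.  72.  44.]
flow round/flat/wedge/foot [[15.5, 10.100000381469727], [42.900001525878906, 108.80000305175781], [-1.7999999523162842, -0.4000000059604645], [-30.700000762939453, -33.29999923706055]] absdiff [45.0, 16.5, 3.6, 2.8]
```

```bash
python3 -m jog '[255,0,-0.005,0,0,255,0,-0.005,0,0,255,0,-0.005,0,0,255,0,0,0,0,255,0,0,0,0]' >/dev/null && python3 rk.py|sed '2d' && python3 -m jog '[255,0,0,0,0,255,0,0.03,0,0,255,0,0.03,0,0,255,0,0,-0.045,0,255,0,0,-0.045,0]' >/dev/null && python3 rk.py && python3 -c "
from station import env;import cv2,numpy as np
a=env.read_camera('scene');cv2.imwrite('pics/s4.png',a)
a=a[190:320,285:415];cv2.imwrite('pics/p4.png',cv2.resize(a,(600,600),interpolation=cv2.INTER_CUBIC))"
```

```text
rack x 0.0267 y -0.0356 yaw tool y -0.0
z 0.10357456819775984 F [ 0.2 -1.4  0.6] open -0.0 clock 8.85 [  4.  37.  46.  84. -27.  71.  45.]
rack x 0.087 y -0.0338 yaw tool y 0.1
tray x 0.025 y -0.5046 yaw tool y -17.3
z 0.19095025459098613 F [ 0.7 -1.7  1.3] open 0.001 clock 9.35 [  7.  40.  46.  66. -27.  86.  40.]
```

View pics/p4.png

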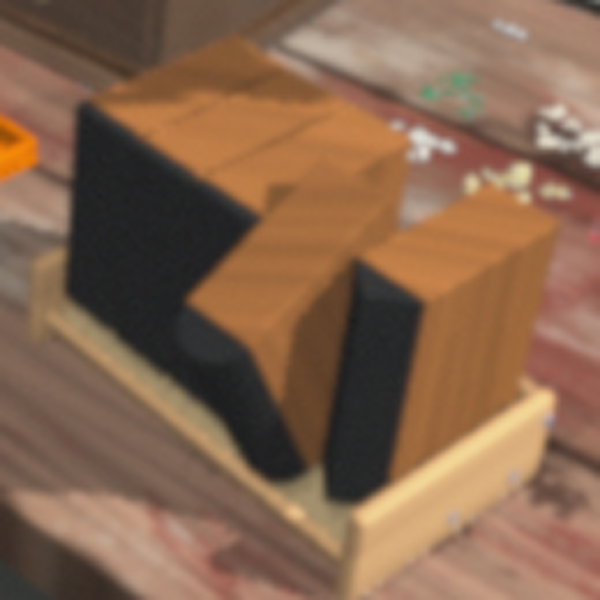

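The picture shows the round block leaning out with its top nose at crop (185,320), and the others standing. Next I move ahead of the row, twist 90°, part-open, and check the fingertips.

```bash
python3 -m jog '[80,0,-0.03,-0.01,0,80,0,-0.04,0,0,80,0,-0.04,0,0,80,0,-0.04,0,0,80,0,0,0,8.5]' >/dev/null && python3 -m jog '[80,0,0,0,8.5,80,0,0,0,8.5,80,0,0,0,8.5,80,0,0,0,8.5,80,0,0,0,8.5]' >/dev/null && python3 -m jog '[80,0,0,0,8.5,80,0,0,0,8.5,80,0,0,0,8.5,80,0,0,0,8.5,80,0,0,0,5]'>/dev/null && python3 -m jog '[80,0,0,0,0]' && python3 rk.py
```

```text
clock: 11.0
tool_pos: [0.4252, -0.3395, 0.2034]
ee_rot: [[0.989, -0.149, 0.0], [-0.149, -0.989, -0.0], [0.0, 0.0, -1.0]]
force: [0.4, 0.0, -0.2]
opening: 0.684
finger_force: 0.0
rack x -0.0629 y -0.0355 yaw tool y -90.0
tray x -0.1187 y -0.4613 yaw tool y -107.4
z 0.20344395761601103 F [ 0.4  0.  -0.2] open 0.684 clock 11.0 [-11.  31.  71.  90. -29.  81. -36.]
```

```bash
python3 -m jog '[80,-0.004,0,0.025,0,80,0,0,0.015,0,80,0,0,0,0]' >/dev/null; python3 - <<'E'
from rk import *
import cv2
a=env.read_camera("scene");cv2.imwrite("pics/s5.png",a)
t=np.array(s["tool_pos"]);Y=np.array(s["ee_rot"])[:,1]
o=np.array([280,170]);A=cv2.resize(a[170:310,280:420],(600,600),interpolation=cv2.INTER_CUBIC);m=600/140
for dy in(-.029,0,.029):
    X=[t+Y*dy+[0,0,h] for h in(0,.01,.02,.03,.04)]
    for p in(proj("scene",X)-o+.5)*m: cv2.circle(A,tuple(int(v) for v in p),3,(0,255,0),-1)
L=np.radians(28);ax=np.array([-.022,0,.0265])
def B(x,y,zz):return [ax[0]+x*np.cos(L)-zz*np.sin(L),-.036+y,ax[2]+zz*np.cos(L)+x*np.sin(L)]
P=proj("scene",place(q,[B(-.03,0,.11),B(-.013,.017,.11),B(.07,.017,.11),B(.07,-.017,.11),B(-.013,-.017,.11)]))
cv2.polylines(A,[((P-o+.5)*m).astype(int)],True,(0,255,255),1)
cv2.imwrite("pics/p5.png",A)
E
```

```text
rack x -0.0682 y -0.0338 yaw tool y -90.0
tray x -0.1232 y -0.4581 yaw tool y -107.4
z 0.16122192644930244 F [0.  1.  0.4] open 0.69 clock 11.3 [-10.  32.  70.  94. -31.  76. -34.]
```

View pics/p5.png

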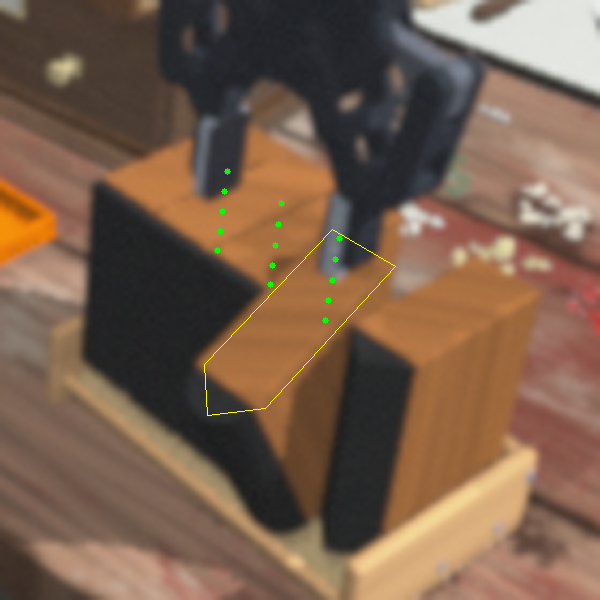

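The picture shows the fingertips at crop (212,195) and (335,275), straddling the leaning block. They sit about 25 mm above the reported TCP at this opening. The predicted block outline agrees with the picture, so I go down to TCP z≈0.072, watching force.

```bash
python3 -m jog '[80,0,0.002,0.02,0,80,0,0,0.02,0,80,0,0,0.02,0,80,0,0,0,0]'>/dev/null; python3 rk.py; python3 -m jog '[80,0,0,0.01,0,80,0,0,0.01,0,80,0,0,0.008,0,80,0,0,0,0]'>/dev/null; python3 rk.py
```

```text
rack x -0.0679 y -0.0363 yaw tool y -90.0
tray x -0.1236 y -0.4606 yaw tool y -107.4
z 0.10198025509628622 F [-0.4  0.7  0. ] open 0.686 clock 11.75 [ -8.  35.  67.  99. -34.  70. -31.]
rack x -0.0676 y -0.0369 yaw tool y -90.0
tray x -0.1235 y -0.4612 yaw tool y -107.5
z 0.0744977810586514 F [-0.3 -0.5 -0.6] open 0.689 clock 12.15 [ -7.  37.  65. 100. -36.  67. -30.]
```

```bash
python3 -m jog '[255,0,0,0,0,255,0,0,0,0,255,0,0,0,0,255,0,0,0,0]' 40; python3 rk.py; python3 -m jog '[255,0,0,-0.006,0,255,0,0,-0.006,0,255,0,0,-0.006,0,255,0,0,0,0]'; python3 - <<'E'
from station import env
import cv2
cv2.imwrite("pics/s6.png",env.read_camera("scene"))
for n in("round_block_center","wedge_block_center"):print(n,[(d["box"],round(d["confidence"],2)) for d in env.look_for(n,"scene")[:2]])
E
```

```text
clock: 12.55
tool_pos: [0.421, -0.3405, 0.0759]
ee_rot: [[0.989, -0.149, 0.001], [-0.149, -0.989, 0.001], [0.0, -0.001, -1.0]]
force: [-1.6, 2.1, 4.9]
opening: 0.387
finger_force: 40.4
rack x -0.0669 y -0.037 yaw tool y -90.0
tray x -0.1229 y -0.4616 yaw tool y -107.4
z 0.07594887530376088 F [-1.6  2.1  4.9] open 0.387 clock 12.55 [ -7.  37.  65. 100. -36.  67. -30.]
clock: 12.95
tool_pos: [0.4211, -0.3417, 0.0945]
ee_rot: [[0.989, -0.15, 0.001], [-0.15, -0.989, -0.002], [0.001, 0.001, -1.0]]
force: [0.0, 0.1, -2.9]
opening: 0.391
finger_force: 39.8
round_block_center [([326.9, 231.3, 35.0, 58.2], 0.89)]
wedge_block_center [([355.8, 229.5, 50.1, 69.3], 0.55), ([290.6, 247.2, 112.5, 72.1], 0.34)]
```

```bash
python3 -m jog '[255,-0.01,0,-0.012,0,255,-0.015,0,-0.015,0,255,-0.015,0,-0.015,0,255,-0.015,0,-0.015,0,255,-0.015,0,-0.015,0]'; python3 -m jog '[255,-0.015,0,-0.015,0,255,-0.015,0,-0.015,0,255,-0.015,0,-0.015,0,255,-0.01,0,-0.005,0,255,0,0,0,0]'; python3 rk.py; python3 - <<'E'
from station import env
import cv2
a=env.read_camera("scene");cv2.imwrite("pics/s7.png",a)
b=cv2.imread("pics/s0.png");print("wedge/flat front diff",cv2.absdiff(a,b)[235:285,358:372].mean(),cv2.absdiff(a,b)[225:270,305:330].mean())
for n in("round_block_center","wedge_block_center","flat_block_1_center"):print(n,[(d["box"],round(d["confidence"],2)) for d in env.look_for(n,"scene")[:3]])
E
```

```text
clock: 13.6
tool_pos: [0.3496, -0.3307, 0.1664]
ee_rot: [[0.989, -0.151, -0.001], [-0.151, -0.989, 0.0], [-0.001, -0.0, -1.0]]
force: [-0.3, 0.2, -1.9]
opening: 0.39
finger_force: 40.9
clock: 14.1
tool_pos: [0.2949, -0.3232, 0.2163]
ee_rot: [[0.988, -0.153, 0.003], [-0.153, -0.988, 0.002], [0.003, -0.002, -1.0]]
force: [0.3, 0.1, -2.8]
opening: 0.393
finger_force: 40.8
rack x -0.1943 y -0.0387 yaw tool y -90.2
tray x -0.2449 y -0.425 yaw tool y -107.7
z 0.2163200556094341 F [ 0.3  0.1 -2.8] open 0.393 clock 14.1 [-20.   8.  73. 104.  -8.  74. -43.]
wedge/flat front diff 6.954285714285715 50.40148148148148
round_block_center [([270.8, 197.8, 75.7, 72.1], 0.71)]
wedge_block_center [([357.5, 229.7, 50.3, 66.4], 0.63)]
flat_block_1_center [([336.0, 200.2, 10.5, 6.3], 0.56), ([272.0, 198.3, 73.9, 70.6], 0.27)]
```

Gripped (33 mm) and lifted out; the wedge's box hasn't moved. Now carry it to the tray with yaw aligned. I've used my ten views, so the rest is checked numerically.

```bash
python3 -m jog '[255,0.01,0,0,-4,255,0.02,0,0,-4,255,0.02,0,0,-4,255,0.01,0,0,-4,255,0,0,0,-1.6]'>/dev/null; python3 rk.py; python3 -m jog '[255,0.005,-0.02,0,0,255,0.01,-0.035,0,0,255,0.01,-0.035,0,0,255,0.01,-0.035,0,0,255,0.01,-0.035,0,0]'>/dev/null;python3 -m jog '[255,0.01,-0.035,0,0,255,0.01,-0.035,0,0,255,0.01,-0.035,0,0,255,0.01,-0.035,0,0,255,0.01,-0.035,0,0]'>/dev/null; python3 rk.py
```

```text
rack x -0.1309 y -0.0303 yaw tool y -72.2
tray x -0.1819 y -0.4359 yaw tool y -89.6
z 0.2143343128183355 F [-0.6 -0.  -2.2] open 0.391 clock 14.8 [-12.  16.  65.  97. -15.  76. -25.]
rack x -0.1439 y 0.3173 yaw tool y -72.5
tray x -0.0901 y -0.1005 yaw tool y -90.0
z 0.2150582817695018 F [ 1.1  0.1 -2.8] open 0.392 clock 15.8 [-53.  -2.  46. 108.   2.  74. -88.]
```

```bash
python3 -m jog '[255,0.007,-0.03,0,0,255,0.007,-0.03,0,0,255,0.007,-0.03,0,0,255,0,-0.01,0,0,255,0,0,0,0]'>/dev/null; cat > tilt.py <<'E'
from rk import *
import cv2,sys
from scipy.optimize import differential_evolution
s=env.sense();t=np.array(s["tool_pos"]);R=np.array(s["ee_rot"])
cams=sys.argv[1:] or["scene","top"];M={}
for c in cams:
    cv2.imwrite("pics/%s_%d.png"%(c,int(s["clock"]*100)),env.read_camera(c))
    r=env.cut_out("round_block_center",c)
    if r: M[c]=np.array(r[0]["region"]);print(c,r[0]["box"],round(r[0]["confidence"],2))
a=np.radians(np.linspace(-90,90,9))
prof=np.r_[np.c_[-.033-.017*np.cos(a),.017*np.sin(a)],[[.05,.017],[.05,-.017]]]
V=np.vstack([np.c_[prof,np.full(len(prof),z)] for z in(-.055,.055)])
ex,ey=R[:,0]*[1,1,0],-R[:,1]*[1,1,0]
def verts(p):
    th,x,y,z=p;c,sn=np.cos(th),np.sin(th)   # forward tilt th
    X=V[:,0]*c-V[:,2]*sn;Z=V[:,0]*sn+V[:,2]*c
    return t+np.outer(X+x,ex)+np.outer(V[:,1]+y,ey)+np.outer(Z+z,[0,0,1])
def cost(p):
    q=0
    for c,m in M.items():
        I=np.zeros(m.shape,np.uint8);cv2.fillConvexPoly(I,cv2.convexHull(np.round(proj(c,verts(p))*16).astype(np.int32)),1,shift=4)
        I=I>0;q+=1-(I&m).sum()/(I|m).sum()
    return q
r=differential_evolution(cost,[(-.6,.7),(0,.06),(-.006,.006),(-.06,.06)],seed=1,maxiter=60,tol=1e-6)
print("tilt",np.degrees(r.x[0]).round(1),"centre-TCP x,y,z",r.x[1:].round(4),"cost",round(r.fun,3),"lowest z",verts(r.x)[:,2].min().round(4))
E
python3 tilt.py
```

```text
rack x -0.1542 y 0.4191 yaw tool y -72.3
tray x -0.0695 y -0.0002 yaw tool y -89.7
z 0.21478227264812438 F [-0.7 -0.2 -2.3] open 0.39 clock 16.3 [-58.   2.  41. 105.  -1.  74. -98.]
scene [163.5, 107.0, 46.5, 54.9] 0.73
tilt 28.0 centre-TCP x,y,z [0.0396 0.0058 0.0023] cost 0.276 lowest z 0.1451
```

```bash
python3 -m jog '[255,0,0,0.025,0,255,0,0,0.03,0,255,0,0,0.03,0,255,0,0,0.025,0,255,0,0,0.012,0]'>/dev/null; python3 -m jog '[255,0,0,0.004,0,255,0,0,0.004,0,255,0,0,0,0]'; python3 rk.py; python3 -m jog '[255,0,0,0.004,0,255,0,0,0,0]'|grep -E "pos|force"; python3 -m jog '[255,0,0,0.004,0,255,0,0,0,0]'|grep -E "pos|force"
```

```text
clock: 17.3
tool_pos: [0.4042, 0.1229, 0.0862]
ee_rot: [[0.988, 0.156, 0.001], [0.156, -0.988, 0.001], [0.002, -0.0, -1.0]]
force: [0.3, -0.6, -3.6]
opening: 0.388
finger_force: 41.7
rack x -0.1525 y 0.4187 yaw tool y -72.5
tray x -0.068 y -0.0011 yaw tool y -89.9
z 0.08616751265832714 F [ 0.3 -0.6 -3.6] open 0.388 clock 17.3 [-55.  11.  41. 117.  -9.  55. -91.]
tool_pos: [0.4037, 0.1231, 0.0818]
force: [-0.2, 0.0, -3.7]
finger_force: 41.8
tool_pos: [0.4031, 0.1228, 0.0772]
force: [-0.3, 0.3, -3.2]
finger_force: 41.8
```

```bash
for i in 1; do python3 -m jog '[255,0,0,0.003,0,255,0,0,0,0]'|grep -E "pos|^force"; done; python3 -m jog '[255,0,0,0.003,0,255,0,0,0,0]'|grep -E "pos|^force"; python3 -m jog '[255,0,0,0.003,0,255,0,0,0,0]'|grep -E "pos|^force"
```

```text
tool_pos: [0.4031, 0.1228, 0.0741]
force: [-0.0, -0.5, -2.8]
tool_pos: [0.4031, 0.1227, 0.0711]
force: [0.5, 0.5, -3.4]
tool_pos: [0.4036, 0.1229, 0.0683]
force: [-0.1, -0.5, -2.6]
```

```bash
python3 -m jog '[255,0,0,0.002,0,255,0,0,0,0]'|grep -E "pos|^force"; python3 -m jog '[255,0,0,0.002,0,255,0,0,0,0]'|grep -E "pos|^force"; python3 -m jog '[255,0,0,0.002,0,255,0,0,0,0]'|grep -E "pos|^force"
```

```text
tool_pos: [0.4039, 0.123, 0.0676]
force: [-3.1, -0.6, 7.0]
tool_pos: [0.4045, 0.1236, 0.0672]
force: [-6.2, -1.5, 19.5]
tool_pos: [0.4063, 0.1245, 0.0667]
force: [-7.0, -0.9, 28.7]
```

```bash
python3 -m jog '[255,0,0,-0.003,0,255,0.004,0,0,0,255,0.004,0,0,0,255,0.004,0,0,0,255,0,0,0,0]' 20|grep -E "pos|force"; python3 tilt.py scene
```

```text
tool_pos: [0.4166, 0.1255, 0.0673]
force: [-2.8, -0.4, 13.2]
finger_force: 45.1
rack x -0.1407 y 0.4231 yaw tool y -72.4
tray x -0.0554 y -0.0004 yaw tool y -89.9
z 0.06727052900342564 F [-2.8 -0.4 13.2] open 0.392 clock 19.4 [-53.  15.  40. 116. -12.  53. -88.]
scene [175.9, 162.8, 42.7, 49.3] 0.75
tilt 21.6 centre-TCP x,y,z [ 0.0333  0.006  -0.    ] cost 0.241 lowest z -0.0023
```

```bash
python3 -m jog '[255,0.004,0,0,0,255,0.004,0,0,0,255,0.004,0,0,0,255,0,0,0,0]' 20|grep -E "pos|force"; python3 tilt.py scene|tail -1;  python3 -m jog '[255,0.004,0,0,0,255,0.004,0,0,0,255,0.004,0,0,0,255,0,0,0,0]' 20|grep -E "pos|force"; python3 tilt.py scene|tail -1
```

```text
tool_pos: [0.428, 0.1273, 0.0666]
force: [-2.2, 0.8, 7.6]
finger_force: 44.7
tilt 16.2 centre-TCP x,y,z [ 0.0276  0.0059 -0.0039] cost 0.255 lowest z -0.0041
tool_pos: [0.439, 0.1287, 0.0654]
force: [-2.4, 0.2, 3.9]
finger_force: 44.0
tilt 9.8 centre-TCP x,y,z [ 0.0256  0.0058 -0.0048] cost 0.227 lowest z -0.0021
```

```bash
python3 -m jog '[255,0.004,0,0.001,0,255,0.004,0,0.001,0,255,0.003,0,0,0,255,0,0,0,0]' 20|grep -E "pos|force"; python3 tilt.py scene|tail -1;  python3 -m jog '[255,0.003,0,0.001,0,255,0.003,0,0.001,0,255,0,0,0,0]' 20|grep -E "pos|force"; python3 tilt.py scene|tail -1
```

```text
tool_pos: [0.45, 0.1301, 0.0633]
force: [-2.5, 0.6, 1.9]
finger_force: 44.0
tilt 4.6 centre-TCP x,y,z [ 0.0203  0.0059 -0.0058] cost 0.178 lowest z -0.0013
tool_pos: [0.4562, 0.1311, 0.0614]
force: [-1.6, -0.3, 1.4]
finger_force: 44.1
tilt 0.4 centre-TCP x,y,z [ 0.0191  0.0058 -0.0068] cost 0.187 lowest z -0.0007
```

```bash
python3 -m jog '[255,0.001,0,0.001,0,255,0,0,0.001,0,255,0,0,0.001,0,255,0,0,0,0]' 20|grep -E "pos|force"; python3 tilt.py
```

```text
tool_pos: [0.4591, 0.1316, 0.0604]
force: [-1.7, 1.1, 11.1]
finger_force: 45.4
rack x -0.0995 y 0.4354 yaw tool y -72.4
tray x -0.0124 y -0.001 yaw tool y -89.9
z 0.060388750477565305 F [-1.7  1.1 11.1] open 0.392 clock 21.8 [-49.  20.  39. 111. -16.  54. -84.]
scene [187.5, 161.4, 34.0, 49.8] 0.95
top [328.3, 179.9, 19.0, 39.8] 0.47
tilt -2.3 centre-TCP x,y,z [ 0.017   0.0058 -0.0091] cost 1.191 lowest z -0.0057
```

```bash
python3 -m jog '[255,0,0,-0.002,0,140,0,0,0,0,130,0,0,0,0,110,0,0,0,0,80,0,0,0,0]' 20; python3 -m jog '[60,0,0,0,0,60,0,0,0,0]' 20; python3 tilt.py scene
```

```text
clock: 22.5
tool_pos: [0.4568, 0.1312, 0.0603]
ee_rot: [[0.988, 0.157, 0.0], [0.157, -0.988, -0.0], [0.0, 0.0, -1.0]]
force: [0.1, -0.2, -0.5]
opening: 0.684
finger_force: 0.0
clock: 22.7
tool_pos: [0.4568, 0.1313, 0.0605]
ee_rot: [[0.988, 0.157, 0.0], [0.157, -0.988, -0.0], [0.0, 0.0, -1.0]]
force: [-0.2, -0.2, 0.3]
opening: 0.767
finger_force: 0.0
rack x -0.1018 y 0.4348 yaw tool y -72.4
tray x -0.0148 y -0.001 yaw tool y -89.9
z 0.06045052145833115 F [-0.2 -0.2  0.3] open 0.767 clock 22.7 [-49.  20.  39. 111. -16.  54. -84.]
scene [188.3, 163.8, 34.9, 44.3] 0.9
tilt -0.5 centre-TCP x,y,z [ 0.0176  0.0057 -0.0072] cost 0.184 lowest z -0.0022
```

Released and standing. Retreat straight up, then check.

```bash
python3 -m jog '[60,0,0,-0.01,0,60,0,0,-0.03,0,60,0,0,-0.04,0,60,0,0,-0.04,0,60,0,0,-0.04,0]'>/dev/null; python3 -m jog '[60,-0.04,0,0,0,60,-0.04,0,0,0,60,0,0,0,0,60,0,0,0,0]'>/dev/null; python3 - <<'E'
from h import *
import cv2
from scipy.optimize import differential_evolution
q,q2=np.load("poses.npy")
a=env.read_camera("scene");o=cv2.imread("pics/s0.png")
r=env.cut_out("round_block_center","scene");print([(d["box"],round(d["confidence"],2)) for d in r[:3]])
m=np.array(r[0]["region"])
an=np.radians(np.linspace(-90,90,9));pr=np.r_[np.c_[-.033-.017*np.cos(an),.017*np.sin(an)],[[.05,.017],[.05,-.017]]]
V=np.vstack([np.c_[pr,np.full(len(pr),z)] for z in(0,.11)])
def cost(p):
    c,s=np.cos(p[2]),np.sin(p[2]);X=V[:,0]*c-V[:,2]*s;Z=V[:,0]*s+V[:,2]*c;Z+=.005-Z.min()
    I=np.zeros(m.shape,np.uint8);cv2.fillConvexPoly(I,cv2.convexHull(np.round(proj("scene",place(q2,np.c_[X+p[0],V[:,1]+p[1],Z]))*16).astype(np.int32)),1,shift=4)
    I=I>0;return 1-(I&m).sum()/(I|m).sum()
f=differential_evolution(cost,[(-.05,.05),(-.04,.04),(-.4,.4)],seed=1)
print("in tray x,y,tilt",f.x[:2].round(4),np.degrees(f.x[2]).round(1),"IoU",round(1-f.fun,3))
d=cv2.absdiff(a,o).mean(2)
for n,(u,v,w,h) in{"flats":(305,215,25,50),"wedge":(358,240,14,45),"wedgetop":(375,220,20,15),"bottle":(245,168,12,28),"jar":(214,160,18,20),"weight":(146,163,14,20)}.items():print(n,d[v:v+h,u:u+w].mean().round(1))
s=env.sense();print(s["tool_pos"],s["clock"],s["force"].round(1) if hasattr(s["force"],"round") else s["force"])
E
```

```text
[([187.7, 159.4, 33.6, 50.0], 0.55)]
in tray x,y,tilt [-0.0022 -0.0019] -1.0 IoU 0.948
flats 1.1
wedge 5.2
wedgetop 13.2
bottle 2.3
jar 11.1
weight 3.1
[0.37882878 0.11890865 0.2211756 ] 23.8 [0.2 0.2 0.2]
```

```bash
python3 - <<'E'
from station import env
import cv2
a=env.read_camera("scene");o=cv2.imread("pics/s0.png")
for n,(u,v,w,h) in{"wedge side":(374,240,34,45),"wedge foot":(352,278,22,24),"flat":(303,215,32,60),"jar":(216,158,14,10)}.items():
    r=cv2.matchTemplate(a[v-6:v+h+6,u-6:u+w+6],o[v:v+h,u:u+w],cv2.TM_CCOEFF_NORMED);_,c,_,p=cv2.minMaxLoc(r);print(n,p[0]-6,p[1]-6,round(c,3))
E
```

```text
wedge side 0 0 0.993
wedge foot 1 0 0.927
flat 0 0 0.999
jar 1 0 0.947
```

All other things are in place, so I'm handing in.

```bash
python3 -c "
from station import env
print(env.hand_in())"
```

```text
the job is handed in; nothing more can be done
None
```

The job is handed in (no verdict was returned): the round-nosed block was tipped onto the ramp, lifted out and stood upright in the wooden tray, measured within about 3 mm of its centre and 1° of vertical, and my last camera checks show the other four blocks still standing in the rack and the bottle, jar and weight undisturbed.

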